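# Set the evidence lamp's filter dial and lock it

### The arm

A 7-joint arm with a two-finger parallel gripper is mounted at the origin on the work surface. World frame = base frame: x ahead of the robot, y to its left, z up, the work surface at z = 0. Lengths are in mm, angles in rad, forces in N, time in s.
With the tool pointing down it reaches from about 400 to 875 mm from the base axis. Payload 4.4 kg.
Tool frame: the origin (TCP) lies at the very end of the fingers, on their centre line; the grasp point (between the pads) lies 19 mm behind it; x points along the fingers, y is the direction in which the jaws open and shut, and the axes are right-handed (so a half turn about x gives the same grasp; the last joint's range is limited). The gripper opens to 85 mm and grips with 20 to 120 N. Pads are 22 mm wide; open, the fingers measure 114 mm over their backs; the gripper's body (76 mm by 85 mm) begins 54 mm behind the grasp point. The pads swing forward as they close: fully open they stand 13 mm farther back than shut.
Start: joints at [1.061, 0.628, 0.038, 1.517, -0.027, 0.996, -0.02], TCP at [279.122, -587.034, 231.313] pointing down, gripper open.
Joint ranges: [-3.06, 3.06], [-0.37, 2.12], [-1.25, 1.32], [0.18, 2.47], [-1.1, 4.24], [0.23, 1.98], [-2.94, 2.94]. Speed limits (rad/s): [2.57, 2.57, 3.14, 3.14, 3.14, 3.14, 3.14].

### API

Orientations are given as [roll, pitch, yaw] about the fixed x, y, z axes, in that order (R = Rz(yaw) Ry(pitch) Rx(roll)).
In Python, from cell import readout, cams, order gives the robot as it stands. The module is installed in compiled form; this text tells all that it offers.
- The arm moves only by the shell command python3 -m creep 'ROWS'. ROWS is JSON, a list of rows, each a list of 3 entries, a list of its own where there are three numbers: the shift along the tool's x, y, z in units of 10 cm (1.0 is 10 cm), then the turn about the tool's x in units of pi/4 rad (1.0 is pi/4 rad), then the closure, from 0 (fully open) to 1 (shut). In form: [[[x, y, z], spin, gripper], ...]. A call has 1 to 20 rows; each row is the pose to reach, as a shift and turn from the pose commanded when the call began, along the tool's axes at that moment; what a row does not reach only later rows make up. A row lasts 1/10 s, in which the tool goes at most 50 mm and 8.59 degrees, less where a joint would pass 70% of its speed; a pose out of reach is approached as far as the arm can. A call with a number of a shift or a turn outside -1 to 1 is refused whole. A call with a gripper value outside its range is refused whole. The fingers move at their own pace and stop on an object; the grip force is fixed at half the most. Time passes only in rows, so rows that repeat a pose let the fingers close. It gives the time, the measured TCP pose, the force and the opening at its end, in the units of the state.
- readout.read_state(): the state, without advancing time (a new reading comes with each control period).
- cams.get_image(name): name is "scene" or "top" or "wrist"; returns the picture (420x560x3 uint8, blue, green, red); there is no depth.
- cams.get_calibration(name): a dict with "fx", "fy", "cx", "cy" (pixels), "R" (3x3) and "t" (3): a world point X has camera coordinates R X + t. Camera axes: x right, y down, z forward; pixel columns grow to the right and rows downward; lengths in mm; the calibration is good to about 2 mm. The wrist camera is an equidistant fisheye: a pixel r from the principal point sees the ray r / f radians off the axis. A picture is of the moment at which its call begins: read the wrist's pose just before it. get_calibration takes no time and is no camera call; for the wrist camera it gives the pose at the moment of the call.
- order.finish_job(): hands the job in, once; it reports no verdict.
The state is a dict: "clock": time; "qpos": joint angles; "qd": joint speeds; "tau": joint torques, N m; "eef_pos": TCP position; "tool_rot": TCP orientation; "force": force on the tool from outside, world axes, zero at the start; "torque": the same for the moment, N m; "width": finger opening in mm.
Only numpy, scipy, OpenCV 4.12 (cv2) and the standard library are available. Lean on these libraries where they do the work, as an engineer would, in place of code of your own. Each camera call takes 0.05 s, during which the arm holds its last target.

### The job

On the blue lamp controller, turn the black knob clockwise until its white pointer stands at the orange mark, and after that turn the lock ring around it clockwise by its upright pin until it is tight against the red stop. The knob must stay at orange, and the grey controller's knob and ring must be left as they are.

Things in the scene. Friction and masses are not known exactly. Their poses are not given: they have to be found in the camera images.
- blue_knob (a joint): Setting of the black knob on the blue controller (a fixed blue box 180 x 180 mm, top at z = 60 mm), rad. Vertical axis; grows clockwise seen from above; runs from 0 to 2.25 between stops; starts at 0.1 to 0.65. Coloured marks (dots 16 mm across, 36 mm from the axis, on the light dial under the knob): black at 0, blue at 0.75, orange at 1.50, green at 2.25. Orange counts within 0.2. Light friction (0.05 N m): it stays where it is left and is independent of the ring.
- blue_knob_grip (a point): On the blue controller's knob axis, 96 mm above the table, where to grip. The knob carries a black bar grip 46 mm long (its own x axis), 14 mm wide (y), its top 16 mm above this point, on a skirt 48 mm across whose top is 26 mm below it. The white pointer is the bar's -x end. x, y turn with the knob, z is up.
- blue_ring (a joint): Turn of the blue controller's lock ring, rad: an aluminium ring 116 mm outside, 92 mm inside, 10 mm high on the box's top, about the knob's axis. Grows clockwise seen from above (tightening), from loose (starts at 0 to 0.3) to tight against the red stop at 1.1; above 0.9 counts as tight. Constant friction 0.12 N m, no spring. The red stop is 8 mm high.
- blue_pin (a point): The round upright pin (12 mm diameter) on the short arm of the blue controller's lock ring, 78 mm from the knob's axis: the point on its centre line 94.5 mm above the table, 14 mm below its top and 24 mm above the ring. Its x, y axes turn with the ring, z is up. Grip it with the fingers either side along the ring's circumference (a finger towards the knob has little room) or push it; it swings round the knob's axis.
- grey_pointer (a point): Pointer end of the knob's bar on the grey controller, which is alike but for its grey box and must be left alone: 23 mm from that knob's axis, 96 mm above the table.
- grey_pin (a point): The lock ring's pin on the grey controller, to be left alone (as blue_pin).

How it is judged (in metres and radians):
On the way, in this order (a step that is already met when the one before it is completed fails the run):
1. the blue controller's knob stands at orange while its lock ring is still loose (ring below 0.6 rad) (value of joint blue_knob between 1.3 and 1.7 rad and value of joint blue_ring below 0.6 rad), for 0.2 s.
2. the lock ring is tight with the knob still at orange (value of joint blue_knob between 1.3 and 1.7 rad and value of joint blue_ring above 0.9 rad), for 0.2 s.
At the end, for the whole second after the job is handed in: The blue controller's knob is at rest within 0.2 rad (11 degrees) of its orange mark (1.3 to 1.7 rad) and its lock ring at rest and tight, within 0.2 rad of the stop (above 0.9 rad); the grey controller's knob and ring are as they were (all of step 2 and velocity of joint blue_knob between -0.05 and 0.05 rad/s and velocity of joint blue_ring between -0.05 and 0.05 rad/s); the robot touches nothing.
It fails at once if the grey controller's knob or lock ring is turned (pointer moved over 8 mm or pin over 15 mm) (distance of grey_pointer from where it was at the start of the episode above 0.008 m or distance of grey_pin from where it was at the start of the episode above 0.015 m).
It also fails if it takes over 51 s, if anything falls off the work surface, if the arm or the gripper's body presses on something with over 40 N, if the wrist force passes 120 N, or if a joint passes its speed limit or range.

## Working session

There is one attempt and no reset: what is moved stays moved. The work goes in short steps, Python scripts to look and compute and a shell command to move; the robot and the scene stay as the last step left them, time stands still between calls to the robot, and variables do not carry over. Pictures are saved under pics/ and viewed, and the job is handed in when it is done.

```bash
mkdir -p pics; python3 - <<'E'
from cell import readout,cams
import cv2,numpy as np
print(readout.read_state())
for n in ["scene","top","wrist"]:
    c=cams.get_calibration(n);print(n,{k:np.round(v,3).tolist() for k,v in c.items()})
    cv2.imwrite(f"pics/{n}0.png",cams.get_image(n))
E
```

```text
{'clock': 0.0, 'qpos': array([ 1.06119837,  0.6293098 ,  0.0384321 ,  1.51837769, -0.02696842,
        0.99634403, -0.02000275]), 'qd': array([-0.00052762, -0.00032646,  0.00062464,  0.00152203, -0.00024599,
       -0.00133623,  0.00042317]), 'tau': array([-1.16331736e-03, -5.63414598e+01,  1.22581411e+00, -1.93450963e+01,
        1.10399147e-02,  1.02963770e-02,  9.73337166e-06]), 'eef_pos': array([ 278.83881624, -586.44146853,  230.4093919 ]), 'tool_rot': array([-1.54752183,  1.56887519,  2.03789097]), 'force': array([-0.25763049, -0.45347949,  0.51234737]), 'torque': array([ 0.04151519, -0.04655114, -0.0174375 ]), 'width': 85.6324884530365}
scene {'fx': 478.402, 'fy': 478.402, 'cx': 281.028, 'cy': 206.029, 'R': [[-0.389, 0.921, 0.013], [0.59, 0.26, -0.764], [-0.707, -0.289, -0.645]], 't': [180.812, -229.037, 1325.243]}
top {'fx': 385.386, 'fy': 385.386, 'cx': 283.685, 'cy': 210.509, 'R': [[-0.015, -0.999, 0.029], [-0.989, 0.01, -0.145], [0.144, -0.031, -0.989]], 't': [13.654, 517.655, 697.339]}
wrist {'fx': 325.192, 'fy': 325.192, 'cx': 280.482, 'cy': 213.107, 'R': [[0.43, -0.903, -0.003], [-0.865, -0.413, 0.284], [-0.257, -0.12, -0.959]], 't': [-648.777, -37.275, 379.124]}
```

View pics/top0.png

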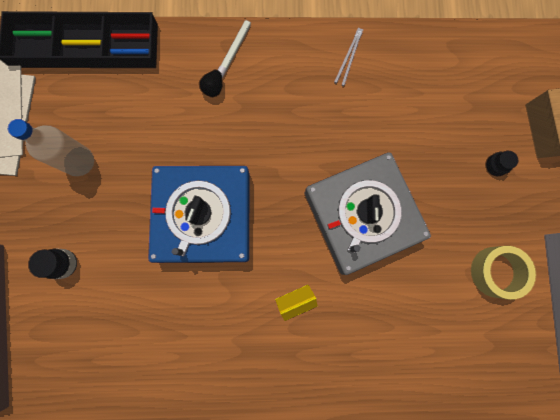

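View pics/scene0.png

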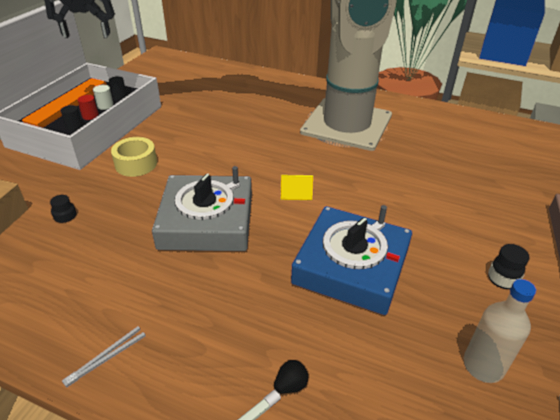

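View pics/wrist0.png

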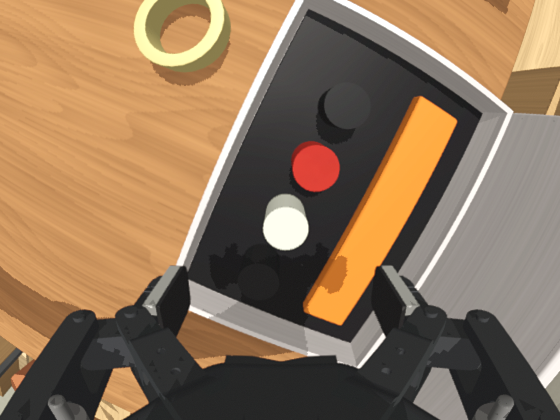

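The top view has the blue box centred near (199,214), its ring pin near (178,250) and its red stop near (158,211). The grey box is near (368,212). The scene view shows blue at (355,240). Next I'll zoom in and measure.

```bash
cat > h.py <<'E'
import numpy as np,cv2
from cell import readout,cams
def pix(n,X,c=None):
    c=c or cams.get_calibration(n); p=np.array(c["R"])@np.array(X,float)+np.array(c["t"])
    if n=="wrist":
        th=np.arctan2(np.hypot(p[0],p[1]),p[2]);u=p[:2]/(np.hypot(p[0],p[1])+1e-12)
        return np.array([c["cx"]+c["fx"]*th*u[0],c["cy"]+c["fy"]*th*u[1]])
    return np.array([c["fx"]*p[0]/p[2]+c["cx"],c["fy"]*p[1]/p[2]+c["cy"]])
def ray(n,uv,c=None):
    c=c or cams.get_calibration(n);R=np.array(c["R"]);t=np.array(c["t"])
    a=np.array([(uv[0]-c["cx"])/c["fx"],(uv[1]-c["cy"])/c["fy"]])
    if n=="wrist":
        r=np.hypot(*a);d=np.r_[a/(r+1e-12)*np.sin(r),np.cos(r)]
    else: d=np.r_[a,1.]
    d=R.T@d; return -R.T@t,d/np.linalg.norm(d)
def plane(n,uv,z,c=None):
    o,d=ray(n,uv,c);return o+d*(z-o[2])/d[2]
def tri(r1,r2):
    (a,d),(b,e)=r1,r2
    s=np.linalg.lstsq(np.c_[d,-e],b-a,rcond=None)[0]
    p,q=a+d*s[0],b+e*s[1];return (p+q)/2,np.linalg.norm(p-q)
E
python3 - <<'E'
import cv2
a=cv2.imread("pics/top0.png")[155:275,140:260];b=cv2.imread("pics/scene0.png")[190:310,290:420]
cv2.imwrite("pics/tz.png",cv2.resize(a,None,fx=5,fy=5,interpolation=2));cv2.imwrite("pics/sz.png",cv2.resize(b,None,fx=5,fy=5,interpolation=2))
E
```

```text
(no output)
```

View pics/tz.png

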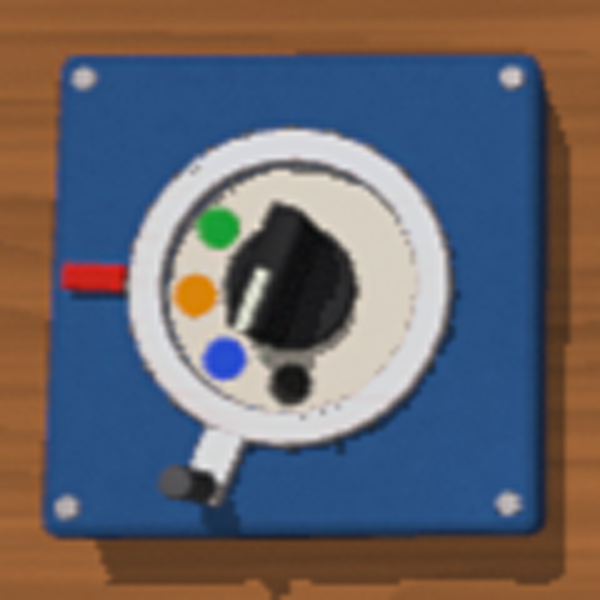

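View pics/sz.png

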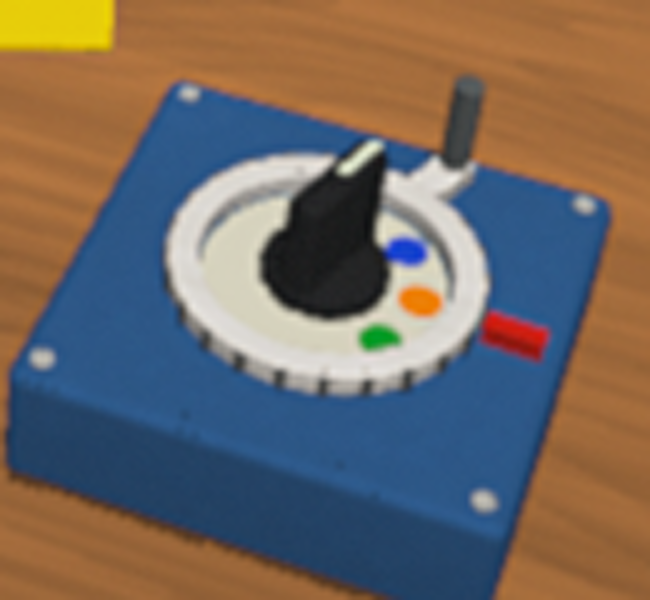

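The zooms show the pin top at zoom (175,483) in top and (468,85) in scene. The pointer stripe runs (262,270)→(245,328) in top and (378,148)→(345,170) in scene. Four dots and four screws are visible too. Now I'll triangulate.

```bash
python3 - <<'E'
from h import *
T=lambda x,y:(140+(x+.5)/5-.5,155+(y+.5)/5-.5)
S=lambda x,y:(290+(x+.5)/5-.5,190+(y+.5)/5-.5)
ct,cs=[cams.get_calibration(n) for n in("top","scene")]
def tr(n,a,b):
    p,e=tri(ray("top",T(*a),ct),ray("scene",S(*b),cs));print(n,p.round(1),"gap",round(e,1));return p
# dots by colour mask
img=cv2.imread("pics/top0.png");im2=cv2.imread("pics/scene0.png")
def dot(im,box,lo,hi):
    h=cv2.cvtColor(im,cv2.COLOR_BGR2HSV);m=cv2.inRange(h,lo,hi);k=np.zeros_like(m);x0,y0,x1,y1=box;k[y0:y1,x0:x1]=m[y0:y1,x0:x1]
    M=cv2.moments(k,True);return M["m10"]/M["m00"],M["m01"]/M["m00"],M["m00"]
bt=(172,186,205,240);bs=(350,230,385,265)
D={}
for n,lo,hi in[("orange",(8,180,120),(22,255,255)),("green",(45,120,60),(80,255,255)),("blue",(112,150,150),(125,255,255))]:
    a=dot(img,bt,lo,hi);b=dot(im2,bs,lo,hi);p,e=tri(ray("top",a[:2],ct),ray("scene",b[:2],cs))
    print(n,np.round(a,1),np.round(b,1),p.round(1),round(e,1));D[n]=a
tr("pin top",(175,483),(468,85)); tr("stripe out(?)",(245,328),(378,148)); tr("stripe in",(264,270),(345,172))
sc=[tr("screw",a,b) for a,b in[((84,78),(484,501)),((511,77),(42,358)),((508,502),(189,93)),((67,507),(584,205))]]
print("ctr",np.mean(sc,0))
print("ctr plane60",np.mean([plane("top",T(*a),60,ct) for a in[(84,78),(511,77),(508,502),(67,507)]],0), np.mean([plane("scene",S(*a),60,cs) for a in[(484,501),(42,358),(189,93),(584,205)]],0))
z=np.mean([p[2] for p in sc])
print("ring edges z70:",[plane("top",T(*a),70,ct).round(1) for a in[(128,285),(452,285),(290,128),(290,446)]])
print("stop",plane("top",T(95,275),68,ct))
E
```

```text
orange [178.8 213.6  48. ] [373.7 249.9  32. ] [510.9 200.6  59.2] 0.5
green [183.3 200.2  50. ] [365.3 257.1  26. ] [535.6 192.2  60.7] 0.5
blue [184.5 226.4  48. ] [370.8 239.9  28. ] [487.3 189.4  59.2] 0.0
pin top [440.4 194.4 105.4] gap 0.3
stripe out(?) [492.2 172.5 108.4] gap 2.0
stripe in [511.8 165.8 110.7] gap 1.6
screw [593.  243.8  58.8] gap 0.0
screw [592.   85.2  59.5] gap 0.0
screw [433.8  86.3  59.2] gap 0.4
screw [434.3 244.9  58.1] gap 0.1
ctr [513.27081247 165.0566338   58.88869781]
ctr plane60 [513.15500866 164.72758557  60.        ] [514.39898901 165.26125144  60.        ]
ring edges z70: [array([513.3, 222.1,  70. ]), array([512. , 105.6,  70. ]), array([570.7, 165. ,  70. ]), array([454.5, 163. ,  70. ])]
stop [517.33494295 234.63697114  68.        ]
```

```bash
cat >> h.py <<'E'
from scipy.spatial.transform import Rotation as Ro
def tool():
    s=readout.read_state();return s,Ro.from_euler("xyz",s["tool_rot"]).as_matrix()
def to(X):
    s,R=tool();return (R.T@(np.array(X)-s["eef_pos"])/100).round(3)
E
python3 - <<'E'
from h import *
s,R=tool();print(R.round(3));print(to([513.3,165,230]))
y=R[:,1];print("jaw az",np.degrees(np.arctan2(y[1],y[0])),"z az",np.degrees(np.arctan2(R[1,2],R[0,2])))
E
```

```text
[[-0.001  0.429 -0.903]
 [ 0.001 -0.903 -0.429]
 [-1.    -0.001  0.   ]]
[ 0.014 -5.781 -5.344]
jaw az -64.57205503893996 z az -154.572051025528
```

```bash
for i in 1; do python3 -m creep '[[[0,-0.4,-0.4],0,0.2],[[0,-0.7,-0.65],0,0.2],[[0,-1,-0.92],0,0.2],[[0,-1,-0.92],0,0.2],[[0,-1,-0.92],0,0.2]]'; done; python3 -c "
from h import *
print(to([513.3,165,230]),readout.read_state()['qpos'].round(2))"
```

```text
clock: 0.65
eef_pos: [319.8, -456.7, 231.5]
tool_rot: [1.464, 1.57, -1.232]
force: [0.4, -0.2, 1.1]
width: 68.3
[ 0.014 -4.775 -4.427] [ 0.89  0.49  0.04  1.78 -0.02  0.87 -0.19]
```

```bash
python3 -m creep '[[[0,-0.4,-0.37],0,0.2],[[0,-0.7,-0.65],0,0.2],[[0,-1,-0.93],0,0.2],[[0,-1,-0.93],0,0.2]]'; python3 -m creep '[[[0,-0.4,-0.37],0,0.2],[[0,-0.7,-0.65],0,0.2],[[0,-1,-0.93],0,0.2],[[0,-1,-0.93],0,0.2]]'; python3 -m creep '[[[0,-0.4,-0.37],0,0.2],[[0,-0.7,-0.65],0,0.2],[[0,-1,-0.93],0,0.2],[[0,-1,-0.93],0,0.2]]'; python3 -m creep '[[[0,-0.4,-0.37],0,0.2],[[0,-0.7,-0.65],0,0.2],[[0,-1,-0.93],0,0.2],[[0,-1,-0.93],0,0.2]]';  python3 -c "
from h import *
print(to([513.3,165,230]),readout.read_state()['qpos'].round(2))"
```

```text
clock: 1.05
eef_pos: [362.2, -322.7, 231.2]
tool_rot: [-2.144, 1.568, 1.448]
force: [0.7, 0.0, -0.2]
width: 68.5
clock: 1.45
eef_pos: [403.6, -193.1, 231.4]
tool_rot: [-2.62, 1.569, 0.972]
force: [1.0, -0.6, -0.2]
width: 68.6
clock: 1.85
eef_pos: [445.3, -62.8, 231.5]
tool_rot: [-2.971, 1.568, 0.621]
force: [0.5, -0.1, 0.2]
width: 68.3
clock: 2.25
eef_pos: [486.4, 67.9, 231.4]
tool_rot: [-2.832, 1.567, 0.759]
force: [0.7, 0.1, -0.4]
width: 68.1
[ 0.017 -0.758 -0.664] [-0.15  0.4  -0.05  1.95  0.03  0.79 -1.35]
```

```bash
python3 -m creep '[[[0,-0.4,-0.35],-0.19,0.2],[[0,-0.75,-0.66],-0.38,0.2],[[0,-0.75,-0.66],-0.57,0.2],[[0,-0.75,-0.66],-0.76,0.2],[[0,-0.75,-0.66],-0.95,0.2],[[0,-0.75,-0.66],-1,0.2]]'; python3 -m creep '[[[0,0,0],-0.19,0.2],[[0,0,0],-0.38,0.2],[[0,0,0],-0.57,0.2],[[0,0,0],-0.76,0.2],[[0,0,0],-0.95,0.2],[[0,0,0],-1,0.2]]'; python3 -m creep '[[[0,0,0],-0.19,0.2],[[0,0,0],-0.38,0.2],[[0,0,0],-0.57,0.2],[[0,0,0],-0.76,0.2],[[0,0,0],-0.95,0.2],[[0,0,0],-1,0.2],[[0,0,0],-1,0.2]]';  python3 -c "
from h import *
print(to([513.3,165,77]),readout.read_state()['qpos'].round(2))
s,R=tool();print(np.degrees(np.arctan2(R[1,1],R[0,1])))
c=cams.get_calibration('wrist');np.save('wc1.npy',c,allow_pickle=True);cv2.imwrite('pics/w1.png',cams.get_image('wrist'))
for X in [(513.2,165,60),(440.4,194.4,108.5),(513.3-21.6,165+7.7,112)]: print(pix('wrist',X,c).round(1))"
```

```text
clock: 2.85
eef_pos: [512.4, 156.4, 230.9]
tool_rot: [0.394, 1.569, -1.518]
force: [-0.0, -1.0, 0.9]
width: 68.4
clock: 3.45
eef_pos: [512.5, 156.2, 230.9]
tool_rot: [-0.426, 1.569, -1.553]
force: [-0.0, 0.3, 0.2]
width: 68.6
clock: 4.15
eef_pos: [512.3, 156.5, 230.8]
tool_rot: [-1.471, 1.57, -1.817]
force: [0.0, 0.1, -0.4]
width: 68.3
[ 1.537  0.085 -0.02 ] [ 0.11  0.54 -0.7   1.82  0.43  0.93  0.45]
70.16718106496351
[288.8 191.4]
[294.5 109.5]
[290.5 178. ]
```

View pics/w1.png

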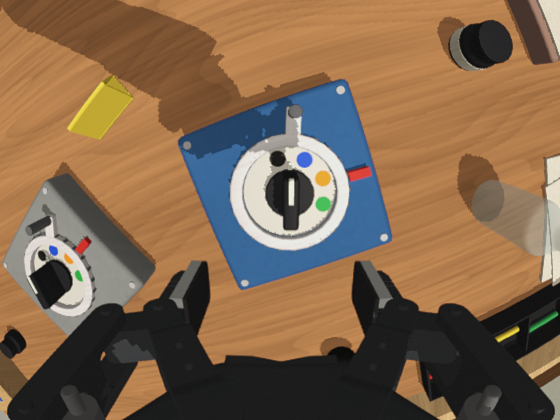

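The wrist view agrees with the triangulation: pin top at (294,110), pointer tip at (291,179), and the bar perpendicular to the jaws. I'll descend.

```bash
python3 -m creep '[[[0.3,0.08,-0.02],0,0.3],[[0.65,0.08,-0.02],0,0.4],[[1,0.08,-0.02],0,0.4],[[1,0.08,-0.02],0,0.4],[[1,0.08,-0.02],0,0.4]]';  python3 -c "
from h import *
print(to([513.3,165,77]))
c=cams.get_calibration('wrist');cv2.imwrite('pics/w2.png',cams.get_image('wrist'))
for X in [(513.2,165,60),(440.4,194.4,108.5),(513.3-21.6,165+7.7,112)]: print(pix('wrist',X,c).round(1))"
```

```text
clock: 4.7
eef_pos: [512.1, 167.4, 131.5]
tool_rot: [-2.019, 1.57, -2.362]
force: [1.0, -0.5, 0.6]
width: 51.3
[ 0.545 -0.018  0.019]
[277.5 228.2]
[282.8 110.9]
[276.5 219.4]
```

View pics/w2.png

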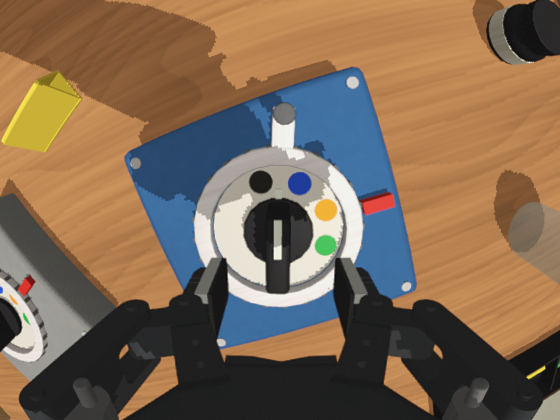

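The bar at (278,250) sits midway between the pads at about (218 and 345), so it is aligned. Next: descend, close, and let it settle.

```bash
python3 -m creep '[[[0.25,-0.02,0.02],0,0.4],[[0.5,-0.02,0.02],0,0.4],[[0.53,-0.02,0.02],0,0.4],[[0.53,-0.02,0.02],0,0.6],[[0.53,-0.02,0.02],0,0.8],[[0.53,-0.02,0.02],0,1],[[0.53,-0.02,0.02],0,1],[[0.53,-0.02,0.02],0,1],[[0.53,-0.02,0.02],0,1]]'
```

```text
clock: 5.65
eef_pos: [513.8, 165.1, 80.2]
tool_rot: [0.078, 1.568, -0.264]
force: [-0.7, -2.6, 6.3]
width: 13.2
```

```bash
python3 -m creep '[[[0,0,0],0.15,1],[[0,0,0],0.3,1],[[0,0,0],0.45,1],[[0,0,0],0.6,1],[[0,0,0],0.75,1],[[0,0,0],0.9,1],[[0,0,0],1,1]]';python3 -m creep '[[[0,0,0],0.15,1],[[0,0,0],0.3,1],[[0,0,0],0.45,1],[[0,0,0],0.48,1],[[0,0,0],0.48,1],[[0,0,0],0.48,1]]';  python3 -c "
from h import *
s,R=tool();print(np.degrees(np.arctan2(R[1,1],R[0,1])))
cv2.imwrite('pics/w3.png',cams.get_image('wrist'))"
```

```text
clock: 6.35
eef_pos: [513.9, 165.2, 80.2]
tool_rot: [1.024, 1.568, -0.107]
force: [-1.0, -2.0, 5.3]
width: 13.2
clock: 6.95
eef_pos: [514.0, 165.2, 80.1]
tool_rot: [1.483, 1.568, -0.021]
force: [-0.8, -2.1, 6.9]
width: 13.3
3.8283784532396705
```

View pics/w3.png

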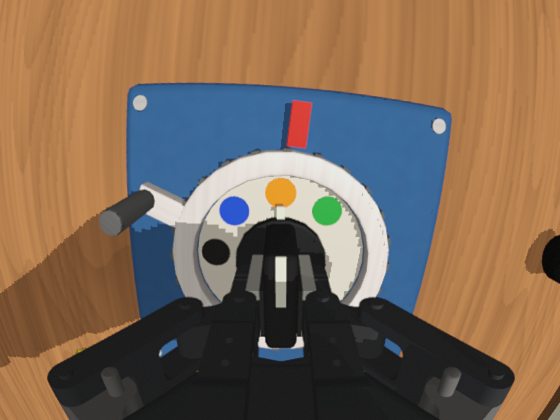

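The pointer points at the orange dot (280,193) and its azimuth, 93.8°, matches orange at 93.6°. Release and lift.

```bash
python3 -m creep '[[[0,0,0],0,0.4],[[0,0,0],0,0.4],[[0,0,0],0,0.4],[[-0.3,0,0],0,0.4],[[-0.6,0,0],0,0.4],[[-0.8,0,0],0,0.4],[[-0.8,0,0],-0.15,0.4],[[-0.8,0,0],-0.33,0.4],[[-0.8,0,0],-0.5,0.4],[[-0.8,0,0],-0.67,0.4],[[-0.8,0,0],-0.85,0.4],[[-0.8,0,0],-1,0.4]]'; python3 -m creep '[[[0,0,0],-0.15,0.4],[[0,0,0],-0.3,0.4],[[0,0,0],-0.42,0.5],[[0,0,0],-0.42,0.5]]'; python3 -c "
from h import *
s,R=tool();print(np.degrees(np.arctan2(R[1,1],R[0,1])),to([440.4,194.4,78]),s['qpos'].round(2))
c=cams.get_calibration('wrist');print(pix('wrist',(440.4,194.4,108.5),c));print({k:np.array(v).tolist() for k,v in c.items()})
cv2.imwrite('pics/w4.png',cams.get_image('wrist'));cv2.imwrite('pics/top4.png',cams.get_image('top')[130:290,100:310].repeat(3,0).repeat(3,1))"
```

```text
clock: 8.2
eef_pos: [512.8, 165.6, 158.3]
tool_rot: [2.745, 1.571, 2.032]
force: [-0.2, -1.1, 0.6]
width: 50.9
clock: 8.6
eef_pos: [512.8, 165.5, 158.2]
tool_rot: [2.773, 1.57, 2.384]
force: [-1.2, 0.1, -0.8]
width: 42.7
67.74062348290052 [ 0.802 -0.007 -0.779] [ 0.03  0.63 -0.6   1.89  0.5   0.77  0.34]
[279.03916538 109.86931597]
{'fx': 325.19226210127806, 'fy': 325.19226210127806, 'cx': 280.482303297264, 'cy': 213.1065857772228, 'R': [[0.3781365695268542, 0.9257495312239147, 0.0007350001139871462], [0.8880289668342646, -0.3629531266211173, 0.28225800597897355], [0.2615669873086698, -0.10607937271053214, -0.9593382499596315]], 't': [-347.41337932583497, -411.0008408104361, 191.65055535877133]}
```

View pics/w4.png

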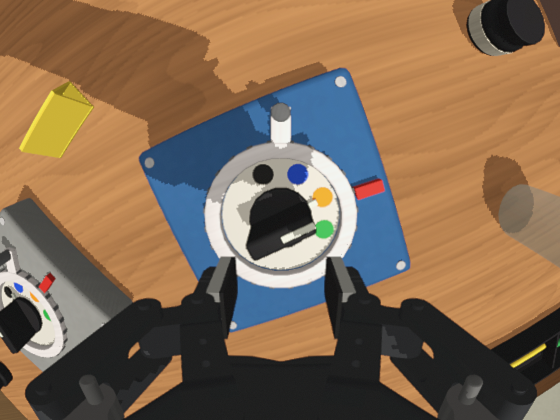

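View pics/top4.png

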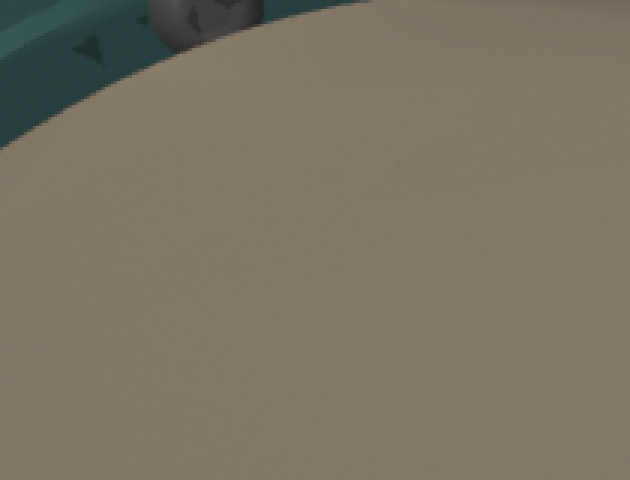

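The pin is at (281,112), within 2 px of the prediction, and the pointer still points to orange at (323,197). I'll straddle the pin next.

```bash
python3 -m creep '[[[0,0,-0.4],0,0.5],[[0,-0.01,-0.78],0,0.5],[[0,-0.01,-0.78],0,0.5],[[0,-0.01,-0.78],0,0.5],[[0.3,-0.01,-0.78],0,0.5]]'; python3 -c "
from h import *
print(to([440.4,194.4,78]))
c=cams.get_calibration('wrist');print(pix('wrist',(440.4,194.4,108.5),c))
cv2.imwrite('pics/w5.png',cams.get_image('wrist'))"
```

```text
clock: 9.2
eef_pos: [444.2, 195.5, 130.6]
tool_rot: [0.785, 1.562, 0.393]
force: [1.0, 0.8, -0.9]
width: 42.7
[ 0.526 -0.027 -0.034]
[275.49141765 249.07657587]
```

View pics/w5.png

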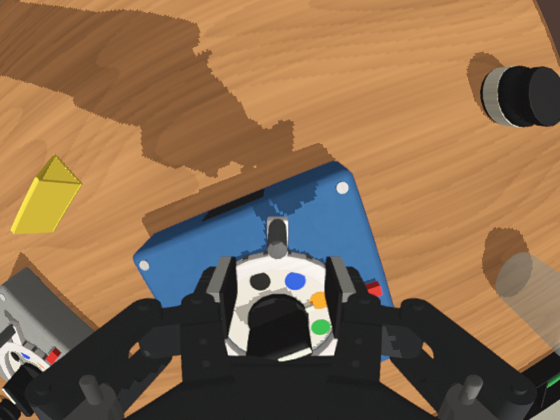

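```bash
python3 -m creep '[[[0.25,-0.02,-0.03],0,0.5],[[0.5,-0.02,-0.03],0,0.5],[[0.52,-0.02,-0.03],0,0.6],[[0.52,-0.02,-0.03],0,0.74],[[0.52,-0.02,-0.03],0,0.74],[[0.52,-0.02,-0.03],0,0.74]]'; python3 -c "
from h import *
print(to([440.4,194.4,78]))
cv2.imwrite('pics/w6.png',cams.get_image('wrist'))"
```

```text
clock: 9.85
eef_pos: [437.8, 193.7, 77.4]
tool_rot: [0.815, 1.569, 0.426]
force: [-0.0, 0.9, -0.1]
width: 21.9
[-0.006  0.017  0.021]
```

View pics/w6.png

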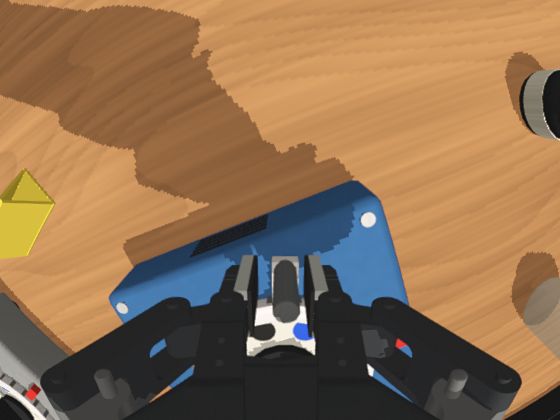

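The pin (285,275) stands between the pads at (248) and (317), with no contact force. Now I'll swing the ring.

```bash
python3 -m creep '[[[0,0.02,0.02],0,0.74],[[0,0.096,0.024],0.125,0.74],[[0,0.172,0.035],0.25,0.74],[[0,0.247,0.054],0.375,0.74],[[0,0.318,0.079],0.5,0.74],[[0,0.388,0.112],0.625,0.74],[[0,0.453,0.151],0.75,0.74],[[0,0.515,0.197],0.875,0.74],[[0,0.56,0.24],1,0.74],[[0,0.56,0.24],1,0.74]]'; python3 -c "
from h import *
s,R=tool();d=s['eef_pos']-[513.3,165,0];print(np.degrees(np.arctan2(d[1],d[0])),np.hypot(*d[:2]),np.degrees(np.arctan2(R[1,1],R[0,1])))
cv2.imwrite('pics/w7.png',cams.get_image('wrist'))"
```

```text
clock: 10.9
eef_pos: [480.8, 236.7, 76.6]
tool_rot: [1.755, 1.57, 0.581]
force: [-0.2, 0.3, -0.5]
width: 22.3
114.38269575678041 78.74908124227657 22.713621479856457
```

View pics/w7.png

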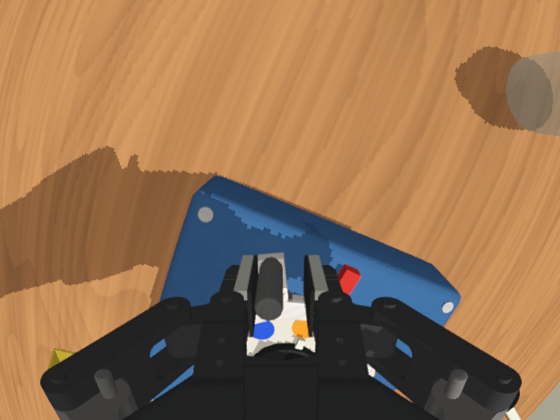

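The trailing finger is carrying the pin, at about 118° azimuth, with the red stop ahead at (348,280). I'll continue carefully.

```bash
python3 -m creep '[[[0,0.05,0.002],0.08,0.74],[[0,0.1,0.006],0.16,0.74],[[0,0.152,0.015],0.25,0.74],[[0,0.19,0.024],0.31,0.74],[[0,0.19,0.024],0.31,0.74]]'; python3 -m creep '[[[0,0.015,0],0.025,0.74],[[0,0.03,0],0.05,0.74],[[0,0.03,0],0.05,0.74]]'; python3 -c "
from h import *
s,R=tool();d=s['eef_pos']-[513.3,165,0];print(np.degrees(np.arctan2(d[1],d[0])),np.hypot(*d[:2]),np.degrees(np.arctan2(R[1,1],R[0,1])))
cv2.imwrite('pics/w8.png',cams.get_image('wrist'))"
```

```text
clock: 11.45
eef_pos: [498.8, 241.5, 76.4]
tool_rot: [2.35, 1.57, 0.934]
force: [0.1, 0.5, 0.2]
width: 22.4
clock: 11.75
eef_pos: [501.8, 241.8, 76.4]
tool_rot: [2.217, 1.571, 0.76]
force: [-1.1, 1.2, 0.9]
width: 22.3
98.52998982497316 77.64565854434343 6.518575676226068
```

View pics/w8.png

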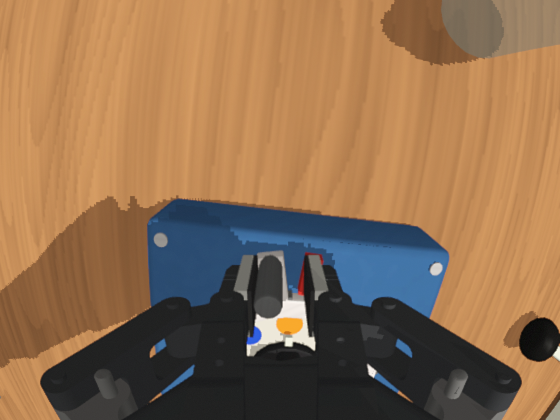

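The arm's edge (about 287) is still short of the red stop (about 303). Small further steps, watching the force.

```bash
python3 -m creep '[[[0,0.02,0],0.03,0.74],[[0,0.04,0.001],0.06,0.74],[[0,0.04,0.001],0.06,0.74]]'; python3 -m creep '[[[0,0.015,0],0.02,0.74],[[0,0.03,0],0.04,0.74],[[0,0.03,0],0.04,0.74]]'; python3 -c "
from h import *
s,R=tool();d=s['eef_pos']-[513.3,165,0];print(s['force'],np.degrees(np.arctan2(d[1],d[0])),np.hypot(*d[:2]),np.degrees(np.arctan2(R[1,1],R[0,1])))
cv2.imwrite('pics/w9.png',cams.get_image('wrist'))"
```

```text
clock: 12.1
eef_pos: [506.1, 242.2, 76.3]
tool_rot: [1.832, 1.57, 0.328]
force: [-1.0, 0.5, -0.6]
width: 22.4
clock: 12.4
eef_pos: [509.0, 242.3, 76.3]
tool_rot: [1.751, 1.57, 0.215]
force: [0.4, 0.8, -0.8]
width: 21.9
[ 0.40509335  0.84091694 -0.82097916] 93.15514950222055 77.43481905331177 1.990581699210807
```

View pics/w9.png

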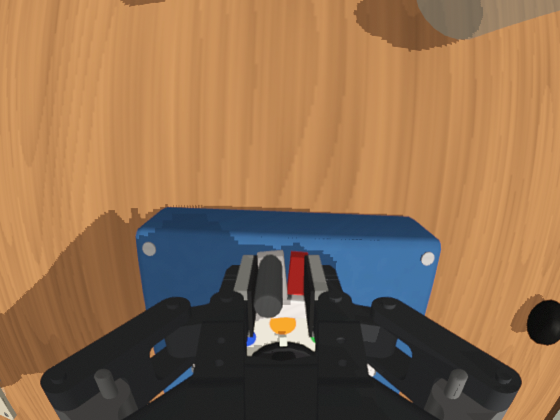

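The gap is nearly closed (arm edge at about 285, stop at about 289). One more small push.

```bash
python3 -m creep '[[[0,0.01,0],0.013,0.74],[[0,0.02,0],0.026,0.74],[[0,0.02,0],0.026,0.74]]'; python3 -m creep '[[[0,0.01,0],0.013,0.74],[[0,0.02,0],0.026,0.74],[[0,0.02,0],0.026,0.74]]'; python3 -c "
from h import *
s,R=tool();d=s['eef_pos']-[513.3,165,0];print(s['force'],np.degrees(np.arctan2(d[1],d[0])))
cv2.imwrite('pics/w10.png',cams.get_image('wrist')[220:350,200:360].repeat(4,0).repeat(4,1))"
```

```text
clock: 12.75
eef_pos: [510.1, 242.2, 76.3]
tool_rot: [-1.104, 1.57, -2.66]
force: [-3.6, -0.4, 1.1]
width: 22.0
clock: 13.05
eef_pos: [510.2, 242.0, 76.2]
tool_rot: [-1.185, 1.566, -2.761]
force: [-7.6, -0.3, 4.4]
width: 22.2
[-7.57915626 -0.32294155  4.43752178] 92.28653870185924
```

View pics/w10.png

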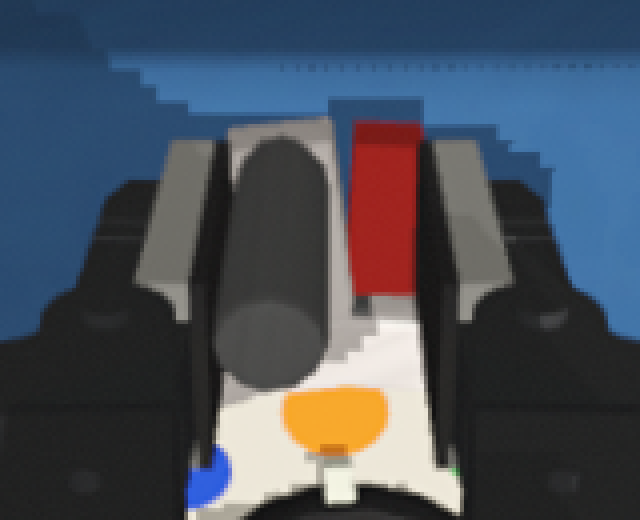

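The ring has bottomed: the TCP stopped advancing and the force rose to -7.6 N. Back off, open and lift.

```bash
python3 -m creep '[[[0,-0.04,0],0,0.6],[[0,-0.04,0],0,0.6],[[0,-0.04,0],0,0.6],[[-0.3,-0.04,0],0,0.6],[[-0.6,-0.04,0],0,0.6],[[-1,-0.04,0],0,0.6],[[-1,-0.04,0],0,0.6],[[-1,-0.04,0],0,0.6]]'; python3 -m creep '[[[-0.3,0,0],0,0.6],[[-0.6,0,0.4],0,0.6],[[-0.6,0,0.7],0,0.6],[[-0.6,0,0.7],0,0.6],[[-0.6,0,0.7],0,0.6]]'; python3 -c "
from h import *
c=cams.get_calibration('wrist');np.save('wc.npy',c)
cv2.imwrite('pics/w11.png',cams.get_image('wrist'));cv2.imwrite('pics/s11.png',cams.get_image('scene'))
for X in [(513.3,165,112),(513.3,165,60)]:print(pix('wrist',X,c))"
```

```text
clock: 13.9
eef_pos: [509.8, 242.5, 177.4]
tool_rot: [1.922, 1.568, 0.345]
force: [-0.5, -0.9, 0.6]
width: 34.6
clock: 14.4
eef_pos: [508.0, 171.5, 235.3]
tool_rot: [-1.211, 1.569, -2.79]
force: [0.7, 0.2, -0.3]
width: 34.2
[287.03180622 213.45034564]
[286.14361784 198.71842689]
```

View pics/w11.png

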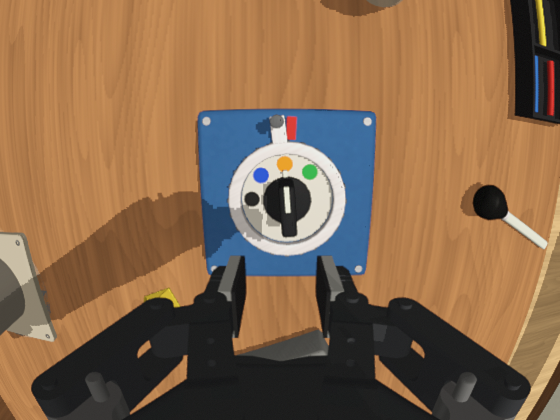

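View pics/s11.png

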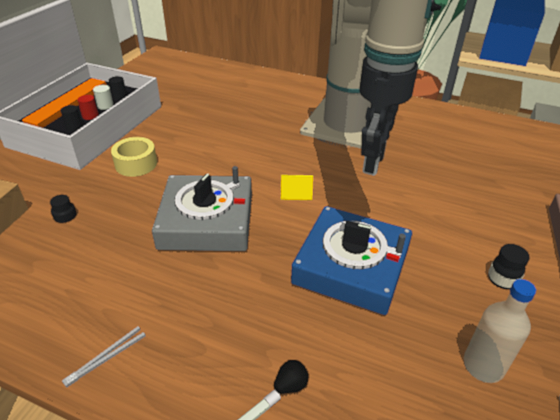

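The pointer stripe runs (287,213)→(287,187) towards the orange dot at (285,163), and the ring arm (278,130) lies against the red stop (291,128). Grey looks unchanged. I'll put numbers on it before handing in.

```bash
python3 - <<'E'
from h import *
c=np.load('wc.npy',allow_pickle=True).item()
az=lambda d:np.degrees(np.arctan2(d[1],d[0]))
a=plane('wrist',(287.5,213),112,c);b=plane('wrist',(287,187.5),112,c);o=plane('wrist',(285,163.5),60,c);C=np.array([513.3,165,0])
p=plane('wrist',(276.5,121),108.5,c)
print("pointer az",az(b-a),"orange az",az(o-C),o,"pin az",az(p-C),np.hypot(*(p-C)[:2]),"ring turned rad",np.radians(158-az(p-C)))
x=cv2.imread('pics/scene0.png')[165:255,150:255].astype(int);y=cv2.imread('pics/s11.png')[165:255,150:255].astype(int)
print("grey scene diff px",(abs(x-y).max(2)>40).sum())
E
```

```text
pointer az 91.00754211323463 orange az 91.63198156504237 [512.28430244 200.64957228  60.        ] pin az 96.10202669078059 78.05675828621096 ring turned rad 1.0803234345574488
grey scene diff px 0
```

```bash
python3 -c "
from cell import order;print(order.finish_job())"
```

```text
the job is handed in; nothing more can be done
None
```

I gripped the blue controller's knob bar and turned it about 1.16 rad clockwise to the orange mark. I then pushed the lock ring's pin round clockwise until it met the red stop, lifted clear, and handed the job in at about 14.5 s of the 51 s allowed. The hand-in reports no verdict, so the checks below are my own.

- **Knob:** in the last wrist image the pointer is at azimuth 91.0° and the orange dot at 91.6°, about 0.01 rad apart. The limit is 0.2 rad.
- **Ring:** the last image puts the pin 78.1 mm from the axis, against 78 mm expected. It has turned 1.08 rad from its start, so the ring is tight. At the stop the tool stopped advancing and the force rose to 7.6 N. The arm looks closed up to the red stop in the last image.
- **Grey controller:** none of its pixels in the scene camera differ between the first and last pictures.
- **Robot:** it was clear of everything, with about zero force, when I handed in.

No check failed. The one disagreement was orange's azimuth: 93.6° from the fixed cameras and 91.6° from the wrist camera. That is about 0.03 rad, well inside the tolerance.

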